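# Index the spice carousel to its next stop and load the empty pocket

## Task

Turn the spice carousel on to its next stop: pull its red sprung index pin up, turn the table counter-clockwise (seen from above), and let the pin drop fully home into the next hole, feeling for it and never forcing the pin against the rail. With the carousel locked there, stand the loose spice jar upright in the empty yellow pocket and let go, leaving the tin, the timer and the burner cap where they are.

Things in the scene. Friction and masses are not known exactly. Their poses are not given: they have to be found in the camera images.
- index_rail: Fixed flat steel track under the turntable on which the index pin slides. Origin on the carousel's vertical turning axis, at worktop level; z up. Carousel foot 250 mm across; aluminium turntable 268 mm across, its top 44 mm above the worktop. The pin is parked in an 18 mm slot of the track (a few mm of play). The force on the track, pin spring included, must stay under 30 N.
- turntable (a joint): Turntable angle, rad, counter-clockwise from above positive: 0 +- 0.03 parked, end stop 1.45. Turns with light friction (1 to 4 N at the pin), stays where left. The next hole (12 mm long for the 10 mm pin, which has only a small chamfer) is in an index block hidden under the table, clamped anywhere from 0.69 to 1.23 rad, different each time; the rest of the track is flat.
- index_pin (a joint): Lift of the index pin in m: 0 home in a hole, 0.009 with its nose on the track, at most 0.016 pulled right up. A spring pushes it down with 6 N at 0 rising to 10 N at 0.016. The pin is carried by the turntable, so its knob is also the handle to turn the table by.
- knob (a point): Middle of the red round knob of the index pin, on its upright axis, 110 mm from the turning axis, 75 mm above the worktop with the pin home; moves with pin and table. The knob is 26 mm across, 27 mm tall (62 to 89 mm above the worktop, pin home), over a 20 mm wide, 9 mm high collar on the table.
- pocket (a point): Centre of the floor of the empty yellow ring pocket on the turntable, 44 mm above the worktop, 78 mm from the turning axis, 64 degrees counter-clockwise of the pin. Ring 12 mm high, 48 mm across inside, 56 mm outside. The dish and the other jar in the black pockets are clipped to the table.
- spice_jar: Loose round spice jar with dark cap and orange and red label, 41 mm across, 105 mm tall, 0.11 kg, standing upright on the worktop left of the carousel; origin at the centre of its underside, z up.
- tomato_tin: Tin, 58 mm across, 72 mm tall, a bystander; origin at the centre of its underside.
- timer: White round kitchen timer, 74 mm across, 55 mm tall, a bystander; origin at the centre of its underside.
- burner_cap: Black cast burner cap, 72 mm across, 20 mm tall, a bystander; origin at the centre of its underside.
Mind the look-alikes: they are no part of the job. Leave any green or pink look-alike of the spice_jar alone.

How it is judged:
By the outcome, as a careful person would: the job done as asked, in the order asked, and still so for the second after the job is handed in, with the robot touching nothing.
It also fails if it takes over 64 s, if anything falls off the work surface, if the arm or the gripper's body presses on something with over 40 N, if the wrist force passes 120 N, or if a joint passes its speed limit or range.

## Robot

A 6-joint arm with a two-finger parallel gripper is mounted at the origin on a cart in front of the work surface, level with it; the furniture and walls round the work are solid. World frame = base frame: x ahead of the robot, y to its left, z up, the work surface at z = 0. Lengths are in mm, angles in rad, forces in N, time in s.
With the tool pointing down it reaches from about 350 to 850 mm from the base axis. Payload 8.1 kg.
Tool frame: the origin (TCP) lies at the very end of the fingers, on their centre line; the grasp point (between the pads) lies 19 mm behind it (bot.hold_point_z is the distance from the TCP to the grasp point, in mm); x points along the fingers, z is the direction in which the jaws open and shut, and the axes are right-handed (so a half turn about x gives the same grasp; the last joint's range is limited). The gripper opens to 85 mm and grips with 20 to 120 N. Pads are 22 mm wide; open, the fingers measure 114 mm over their backs; the gripper's body (76 mm by 85 mm) begins 54 mm behind the grasp point. The pads swing forward as they close: fully open they stand 13 mm farther back than shut.
Start: joints at [1.088, 0.13, 1.488, -0, 1.523, -0.085], TCP at [232.414, 553.163, 231.292] pointing down, gripper open.
Joint ranges: [-2.96, 2.96], [-0.89, 2.26], [0.02, 2.5], [-1.34, 4.48], [0, 2.73], [-2.66, 2.66]. Speed limits (rad/s): [2.39, 2.39, 2.79, 3.14, 3.14, 3.14].

## Interface

Orientations are given as a rotation vector (axis times angle).
In Python, from cell import get_obs, imaging, job, bot gives the robot as it stands.
- The arm moves only by the shell command python3 -m crank 'ROWS' [FORCE]. ROWS is JSON, a list of rows, each a list of 5 numbers: the shift along the tool's x, y, z in cm, then the turn about the tool's x in degrees, then the finger opening in cm, from 0 to 8.54. A call has 1 to 12 rows; each row is the pose to reach, as a shift and turn from the pose commanded when the call began, along the tool's axes at that moment; what a row does not reach only later rows make up. A row lasts 1/8 s, in which the tool goes at most 62.5 mm and 10.7 degrees, less where a joint would pass 70% of its speed; a pose out of reach is approached as far as the arm can. A call with a gripper value outside its range is refused whole. The fingers move at their own pace and stop on an object; FORCE is the grip in N (left out, the last holds). Time passes only in rows, so rows that repeat a pose let the fingers close. It gives the time, the measured TCP pose, the force and the opening at its end, in the units of the state.
- get_obs(): the state, without advancing time (a new reading comes with each control period).
- imaging.read_camera(name): name is "scene" or "top" or "wrist"; returns a dict with "color" (480x640x3 uint8, red, green, blue), "range_z" (480x640 float32, mm along the optical axis (not along the pixel's ray), 0 where there is no reading), "intrinsics" (3x3 intrinsics, pixels), "k1" (the pictures are not rectified: a ray, as slopes to the right and down, at radius r is drawn at 1 + k1 r^2 times it, then the intrinsics apply), "camera_from_world" (4x4, takes a point from world to camera coordinates). Camera axes: x right, y down, z forward; pixel columns grow to the right and rows downward; lengths in mm; the calibration is good to about 2 mm. A picture is of the moment at which its call begins.
- job.close_job(): hands the job in, once; it reports no verdict.
The state is a dict: "time_s": time; "joints": joint angles; "joint_vel": joint speeds; "joint_torque": joint torques, N m; "ee_pos": TCP position; "tool_rot": TCP orientation; "wrist_force": force on the tool from outside, world axes, zero at the start; "wrist_torque": the same for the moment, N m; "gripper_width": opening from 0.0 (shut) to 1.0 (fully open).
Only numpy, scipy, OpenCV 4.12 (cv2) and the standard library are available. Lean on these libraries where they do the work, as an engineer would, in place of code of your own. Each camera call takes 0.05 s, during which the arm holds its last target.

## Working session

There is one attempt and no reset: what is moved stays moved. The work goes in short steps, Python scripts to look and compute and a shell command to move; the robot and the scene stay as the last step left them, time stands still between calls to the robot, and variables do not carry over. Pictures are saved under pics/ and viewed, and the job is handed in when it is done.

```bash
ls -la; mkdir -p pics
python3 - <<'E'
from cell import get_obs, imaging, job, bot
import cv2
print(get_obs()); print(bot.hold_point_z)
for n in ("scene","top","wrist"):
    d=imaging.read_camera(n); cv2.imwrite(f"pics/{n}0.png",d["color"][:,:,::-1]); print(n,d["intrinsics"].tolist(),d["k1"],d["camera_from_world"].round(4).tolist())
E
```

```text
total 12
drwxr-xr-x  3 agent agent 4096 Dec  7 16:03 .
drwxr-xr-x 23 root  root  4096 Dec  7 16:03 ..
drwxr-xr-x  2 agent agent 4096 Dec  7 16:03 pics
{'time_s': 0.0, 'joints': array([ 1.08757756e+00,  1.31163921e-01,  1.48928662e+00,  2.19899973e-05,
        1.52299495e+00, -8.53896643e-02]), 'joint_vel': array([ 0.00078212,  0.00040568, -0.00086743,  0.00062387,  0.00084845,
        0.00010549]), 'joint_torque': array([-8.53048768e-04, -5.69408333e+01, -5.00539541e+01, -4.93176558e-04,
        1.48686091e-02,  1.18070452e-05]), 'ee_pos': array([232.16038559, 552.66762447, 230.23875587]), 'tool_rot': array([-0.91228917,  1.37321706,  0.91085484]), 'wrist_force': array([0.34940281, 0.27700481, 0.5112181 ]), 'wrist_torque': array([ 0.04016684,  0.02486408, -0.03894126]), 'gripper_width': 1.0005531222041042}
18.700000000000003
scene [[567.7831434040611, 0.0, 326.557723441273], [0.0, 567.7831434040611, 229.8393977563413], [0.0, 0.0, 1.0]] -0.0271677926674333 [[0.7152, -0.6989, -0.0045, -395.2494], [-0.4777, -0.4841, -0.7331, 278.8204], [0.5101, 0.5265, -0.6801, 1048.6968], [0.0, 0.0, 0.0, 1.0]]
top [[502.4108088372898, 0.0, 316.518626656405], [0.0, 502.4108088372898, 240.50897467726057], [0.0, 0.0, 1.0]] -0.14345039622462752 [[0.021, -0.9997, -0.011, -53.6517], [-0.9973, -0.0201, -0.0712, 502.0587], [0.071, 0.0124, -0.9974, 1063.1791], [0.0, 0.0, 0.0, 1.0]]
wrist [[361.7409758570579, 0.0, 318.9098821823215], [0.0, 361.7409758570579, 242.97890817019], [0.0, 0.0, 1.0]] -0.05225705339647072 [[0.3877, 0.9218, -0.0024, -599.7084], [0.8819, -0.3702, 0.2918, -37.287], [0.2681, -0.1152, -0.9565, 378.8752], [0.0, 0.0, 0.0, 1.0]]
```

View pics/scene0.png

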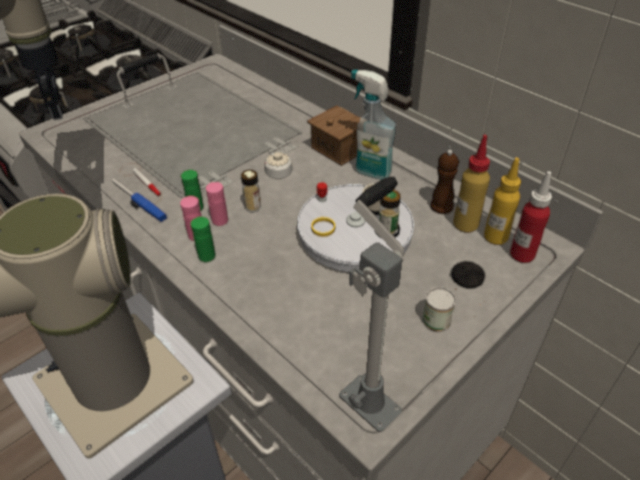

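View pics/top0.png

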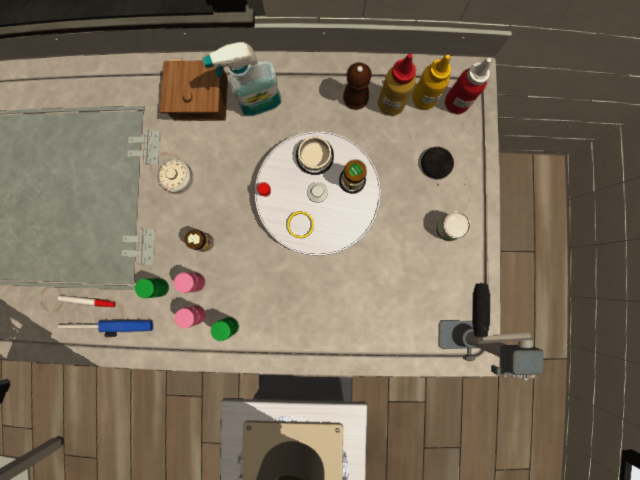

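View pics/wrist0.png

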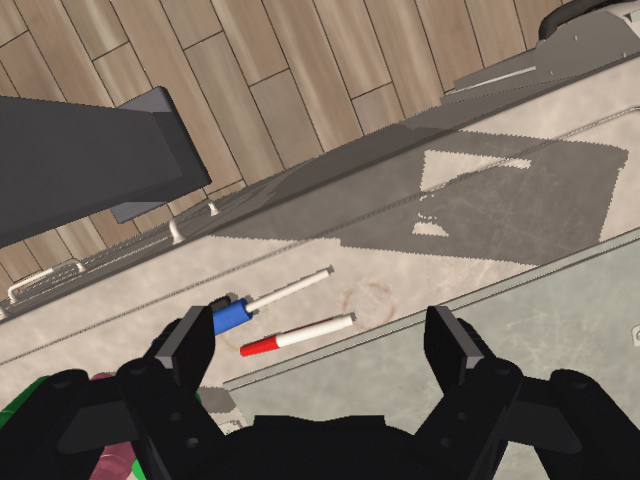

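Scene: the carousel is at the centre of the top image, with the knob at about (264,189), the hub at (317,193) and the yellow ring at (300,225). The loose jar is at (198,240).

```bash
cat > h.py <<'E'
from cell import get_obs, imaging, job, bot
import cv2, numpy as np
from scipy.spatial.transform import Rotation as R
def ray(d,uv):
    M=d["camera_from_world"]; p=cv2.undistortPoints(np.array([[uv]],float),d["intrinsics"],np.array([d["k1"],0,0,0,0]))[0,0]
    c=-M[:3,:3].T@M[:3,3]; v=M[:3,:3].T@np.array([p[0],p[1],1.]); return c,v
def plane(d,uv,z):
    c,v=ray(d,uv); return c+v*(z-c[2])/v[2]
def proj(d,P):
    M=d["camera_from_world"]; q=M[:3,:3]@np.array(P,float)+M[:3,3]
    return cv2.projectPoints(q.reshape(1,1,3),np.zeros(3),np.zeros(3),d["intrinsics"],np.array([d["k1"],0,0,0,0]))[0].ravel()
def tri(a,b):
    A=[];y=[]
    for c,v in (a,b):
        v=v/np.linalg.norm(v);Q=np.eye(3)-np.outer(v,v);A.append(Q);y.append(Q@c)
    return np.linalg.lstsq(np.vstack(A),np.hstack(y),rcond=None)[0]
def cents(m,amin=15):
    n,l,s,c=cv2.connectedComponentsWithStats(m.astype(np.uint8)); return [(c[i].round(2).tolist(),s[i].tolist()) for i in range(1,n) if s[i][4]>=amin]
E
python3 - <<'E'
from h import *
t=imaging.read_camera("top"); s=imaging.read_camera("scene")
for n,d in (("top",t),("scene",s)):
    hsv=cv2.cvtColor(d["color"],cv2.COLOR_RGB2HSV); H,S,V=cv2.split(hsv)
    print(n,"red",cents(((H<6)|(H>174))&(S>170)&(V>90)))
    print(n,"yel",cents((H>20)&(H<32)&(S>150)&(V>120)))
cv2.imwrite("pics/top_crop.png",cv2.resize(t["color"][100:300,130:430,::-1],None,fx=2.6,fy=2.6,interpolation=cv2.INTER_CUBIC))
cv2.imwrite("pics/sc_crop.png",cv2.resize(s["color"][130:290,210:430,::-1],None,fx=3.5,fy=3.5,interpolation=cv2.INTER_CUBIC))
print("knob tops", plane(t,(264,189),89), "tin/other"); print("hub",plane(t,(317,193),44),plane(t,(317,193),60)); print("ring",plane(t,(300,225),56)); print("jar cap",plane(t,(195,238),105))
rz=t["range_z"]; 
for uv in [(264,189),(317,160),(300,225),(195,238),(280,280)]:
    c,v=ray(t,uv); print(uv, c+v*rz[uv[1],uv[0]]/ (t["camera_from_world"][:3,:3]@v)[2])
E
```

```text
top red [([404.42, 70.48], [393, 53, 22, 28, 271]), ([475.01, 88.21], [464, 83, 22, 10, 126]), ([263.57, 188.88], [258, 183, 12, 13, 127]), ([103.87, 302.95], [95, 299, 20, 8, 117])]
top yel [([447.2, 56.85], [445, 55, 5, 6, 20]), ([439.78, 76.47], [426, 59, 25, 31, 320]), ([299.88, 224.03], [287, 212, 27, 26, 146])]
scene red [([480.56, 158.08], [470, 136, 19, 36, 275]), ([321.53, 189.12], [318, 183, 8, 14, 95]), ([153.61, 188.97], [149, 185, 10, 10, 38]), ([535.33, 229.12], [522, 207, 27, 55, 631])]
scene yel [([510.1, 191.91], [496, 158, 25, 68, 605]), ([477.62, 178.91], [466, 174, 23, 12, 164]), ([322.19, 219.86], [313, 218, 21, 6, 37]), ([322.88, 233.12], [313, 230, 20, 6, 34]), ([499.08, 236.46], [496, 231, 7, 12, 37])]
knob tops [600.74270856  64.71587595  89.        ] tin/other
hub [601.93799936 -42.54345326  44.        ] [599.26638568 -42.75953607  60.        ]
ring [531.97233474  -8.74689333  56.        ]
jar cap [496.96098452 198.69821377 105.        ]
(264, 189) [600.83375451  64.77928746  88.47449186]
(317, 160) [672.43435124 -41.10255873  47.02996767]
(300, 225) [533.37958215  -8.10739643  42.14934045]
(195, 238) [497.06292582 199.06699512 103.5699076 ]
(280, 280) [416.42549453  34.75986733  -0.96163344]
```

```bash
python3 -c "
from h import *
o=get_obs(); print(R.from_rotvec(o['tool_rot']).as_matrix().round(4))"
```

```text
[[-4.000e-04 -9.219e-01  3.874e-01]
 [-8.000e-04  3.874e-01  9.219e-01]
 [-1.000e+00  1.000e-04 -9.000e-04]]
```

View pics/top_crop.png

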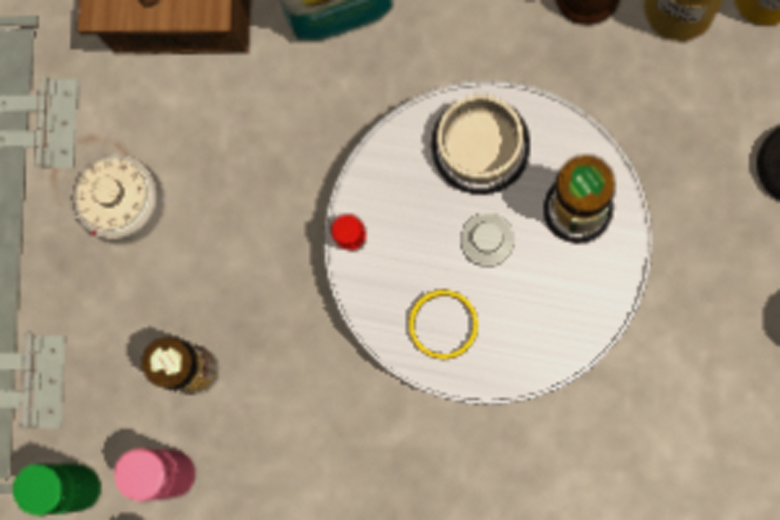

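View pics/sc_crop.png

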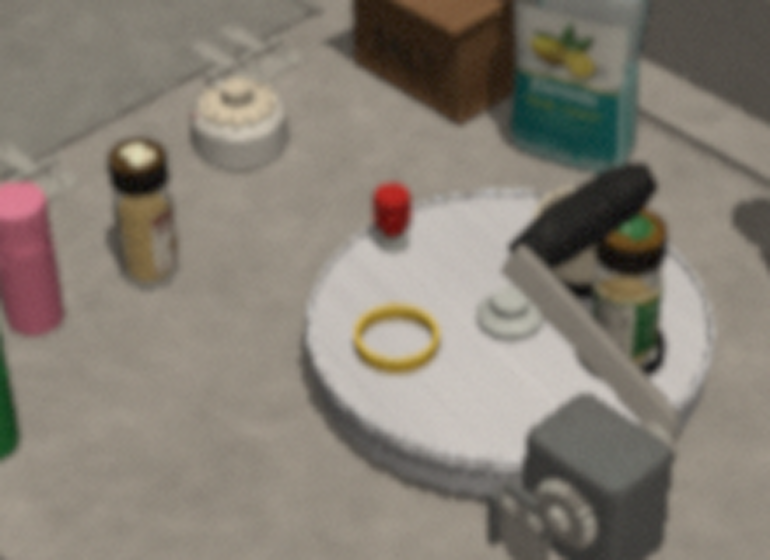

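```bash
cat >> h.py <<'E'
def to(target,phi_deg):
    o=get_obs(); Rm=R.from_rotvec(o["tool_rot"]).as_matrix(); d=Rm.T@(np.array(target)-o["ee_pos"])/10
    phi=np.degrees(np.arctan2(Rm[1,2],Rm[0,2])); turn=-(phi_deg-phi); turn=(turn+180)%360-180
    print("shift cm",d.round(2),"turn",round(turn,1),"| at",o["ee_pos"].round(1),"phi",round(phi,1),"F",o["wrist_force"].round(1),"w",round(o["gripper_width"]*85.4,1),"t",round(o["time_s"],2))
E
python3 - <<'E'
from h import *
from scipy.optimize import least_squares
t=imaging.read_camera("top"); s=imaging.read_camera("scene")
K=tri(ray(t,(263.57,188.88)),ray(s,(321.53,189.12))); print("knob tri",K)
# ring: yellow mask points on plane z=56, circle fit
def circ(P):
    f=lambda q:np.hypot(P[:,0]-q[0],P[:,1]-q[1])-q[2]
    q=least_squares(f,[*P[:,:2].mean(0),30],loss="soft_l1"); return q.x
for n,d in (("top",t),("scene",s)):
    H,S,V=cv2.split(cv2.cvtColor(d["color"],cv2.COLOR_RGB2HSV)); m=(H>18)&(H<34)&(S>110)&(V>90)
    b=(280,205,40,40) if n=="top" else (305,210,36,32)
    k=np.zeros_like(m);k[b[1]:b[1]+b[3],b[0]:b[0]+b[2]]=1;m&=k
    v,u=np.nonzero(m); P=np.array([plane(d,(a,c),56) for a,c in zip(u,v)]); print(n,"ring",len(P),circ(P))
# table mask in top
g=cv2.GaussianBlur(t["color"],(3,3),0); hsv=cv2.cvtColor(g,cv2.COLOR_RGB2HSV); m=((hsv[:,:,1]<25)&(hsv[:,:,2]>150)).astype(np.uint8)
m=cv2.morphologyEx(m,cv2.MORPH_CLOSE,np.ones((5,5))); k=np.zeros_like(m);k[120:265,245:390]=1;m*=k
c=max(cv2.findContours(m,0,1)[0],key=cv2.contourArea); hl=cv2.convexHull(c)[:,0,:]; hh=np.array([plane(t,p,44) for p in c[:,0,:]])
print("table",circ(hh),len(hh))
# jar cap
for dd,r in ((t,(180,225,30,30)),(s,(240,165,22,20))):
    pass
to([601,65,200],0)
E
```

```text
knob tri [603.26558241  67.7365146   73.83469582]
top ring 182 [533.35261487  -8.79993662  25.78115629]
scene ring 157 [528.50462883 -13.27846948  25.4965087 ]
table [551.04375048 -75.37761474  80.45291045] 357
shift cm [  3.11 -52.89 -30.71] turn 67.2 | at [232.4 553.1 231. ] phi 67.2 F [-0.2 -0.2  0.7] w 85.4 t 0.35
```

```bash
python3 -m crank '[[0,-5.3,-3.1,7,8.5],[0,-10.6,-6.2,14,8.5],[0,-15.9,-9.3,21,7],[0,-21.2,-12.3,28,5],[0,-26.5,-15.4,35,5],[0,-31.8,-18.5,42,5],[0.5,-37.1,-21.5,49,5],[1,-42.4,-24.6,56,5],[2,-47.7,-27.7,63,5],[3,-52.9,-30.7,67.2,5],[3,-52.9,-30.7,67.2,5],[3,-52.9,-30.7,67.2,5]]'
python3 - <<'E'
from h import *
w=imaging.read_camera("wrist"); cv2.imwrite("pics/w1.png",w["color"][:,:,::-1]); to([601,65,200],0)
E
```

```text
time_s: 1.85
ee_pos: [601.0, 65.2, 201.0]
tool_rot: [0.001, 1.572, 0.0]
wrist_force: [0.6, -0.6, 1.2]
gripper_width: 0.59
shift cm [ 0.14 -0.09  0.01] turn 0.1 | at [600.9  65.9 201.4] phi 0.1 F [-0.3  0.1 -0.3] w 50.1 t 1.9
```

View pics/w1.png

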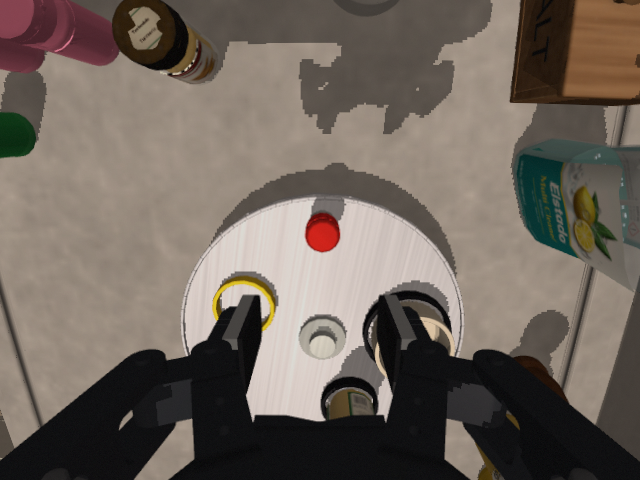

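```bash
cat >> h.py <<'E'
def circ(P,r0=30):
    from scipy.optimize import least_squares
    f=lambda q:np.hypot(P[:,0]-q[0],P[:,1]-q[1])-q[2]
    return least_squares(f,[*P[:,:2].mean(0),r0],loss="soft_l1").x
E
python3 - <<'E'
from h import *
w=imaging.read_camera("wrist"); im=w["color"]; H,S,V=cv2.split(cv2.cvtColor(im,cv2.COLOR_RGB2HSV))
print("cam",ray(w,(320,240))[0])
m=((H<8)|(H>172))&(S>150); k=np.zeros_like(m);k[200:265,295:350]=1;m&=k
print(cents(m), "proj TCP-pt at knob top", proj(w,(601,65,89)),proj(w,(601,65,62)))
rz=w["range_z"]; M=w["camera_from_world"]
def world(u,v):
    c,r=ray(w,(u,v)); return c+r*rz[v,u]/(M[:3,:3]@r)[2]
vv,uu=np.nonzero(m); P=np.array([world(a,b) for a,b in zip(uu,vv)])
top=P[P[:,2]>85]; print("knob top",len(top),np.median(top[:,2]),"circ",cv2.minEnclosingCircle(top[:,:2].astype(np.float32)),top[:,:2].mean(0))
my=(H>18)&(H<34)&(S>110)&(V>90); k[:]=0;k[265:345,205:285]=1;my&=k
vv,uu=np.nonzero(my);print("ring",circ(np.array([plane(w,(a,b),56) for a,b in zip(uu,vv)])))
print("hub", world(323,342), "table z",world(300,280),"floor",world(420,100))
# table rim: points depth ~44 vs lower
vv,uu=np.mgrid[190:345:1,150:500:1]; Q=np.array([world(a,b) for a,b in zip(uu.ravel(),vv.ravel())]); sel=(abs(Q[:,2]-44)<6); mm=sel.reshape(uu.shape).astype(np.uint8)
c=max(cv2.findContours(mm,0,1)[0],key=cv2.contourArea)[:,0,:]; c=c[(c[:,1]>1)&(c[:,1]<100)]
hull=np.array([plane(w,(a+150,b+190),44) for a,b in c]); print("rim",circ(hull,134))
E
```

```text
cam [601.04852344 141.17384317 342.9591017 ]
[([322.21, 232.81], [306, 214, 34, 39, 1045])] proj TCP-pt at knob top [318.96236077 241.10983311] [318.97490973 231.46600524]
knob top 841 87.60457819253992 circ ((602.160400390625, 98.49942016601562), 42.68899917602539) [603.15012509  68.77043452]
ring [534.65549749  -5.73918995  25.79779251]
hub [604.65417991 -37.24237205  61.37136852] table z [584.00931691  14.68192978  42.66262663] floor [691.51360083 170.23459545  -0.91135863]
rim [604.21720752 -40.33905003 131.2145259 ]
```

```bash
python3 -m crank '[[4,0.1,0.15,0,5],[9,0.1,0.15,0,5],[12,0.1,0.15,0,5],[14.2,0.1,0.15,0,5],[14.2,0.1,0.15,0,5]]' 25
python3 - <<'E'
from h import *
w=imaging.read_camera("wrist"); cv2.imwrite("pics/w2.png",w["color"][:,:,::-1]); to([602.5,67,58],0)
E
```

```text
time_s: 2.58
ee_pos: [600.6, 67.5, 57.7]
tool_rot: [-0.002, 1.574, 0.002]
wrist_force: [-0.3, 0.1, 0.6]
gripper_width: 0.585
shift cm [ 0.14 -0.03  0.05] turn 0.1 | at [602.   67.3  59.4] phi 0.1 F [-0.1 -0.9 -0. ] w 50.0 t 2.62
```

View pics/w2.png

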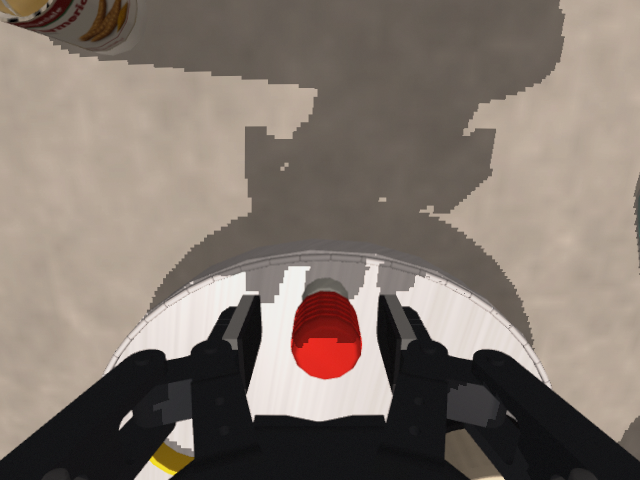

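```bash
python3 -m crank '[[0,0.1,0.2,0,5],[0,0.1,0.2,0,2.9],[0,0.1,0.2,0,2.4],[0,0.1,0.2,0,2.2],[0,0.1,0.2,0,2.2],[0,0.1,0.2,0,2.2]]' 25
python3 - <<'E'
from h import *
w=imaging.read_camera("wrist"); cv2.imwrite("pics/w3.png",w["color"][:,:,::-1]); to([602.5,67,58],0)
E
```

```text
time_s: 3.38
ee_pos: [605.7, 67.4, 60.8]
tool_rot: [0.0, 1.569, 0.0]
wrist_force: [-1.1, 0.3, 6.0]
gripper_width: 0.294
shift cm [ 0.28 -0.04 -0.32] turn 0.0 | at [605.7  67.4  60.8] phi 0.0 F [-1.4  1.2  6.9] w 25.1 t 3.42
```

View pics/w3.png

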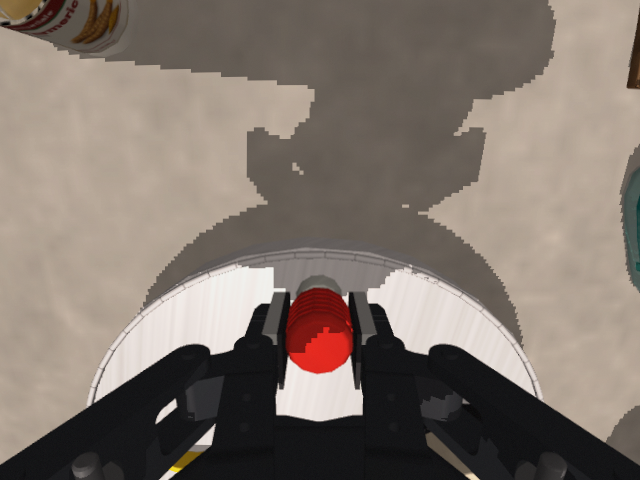

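```bash
python3 -m crank '[[-0.4,0,0,0,2.2],[-0.8,0,0,0,2.2],[-1.2,0,0,0,2.2],[-1.4,0,0,0,2.2],[-1.4,0,0,0,2.2]]' 40
python3 - <<'E'
from h import *
w=imaging.read_camera("wrist"); cv2.imwrite("pics/w4.png",w["color"][:,:,::-1]); to([602.5,67,58],0); s=imaging.read_camera("scene"); cv2.imwrite("pics/s4.png",cv2.resize(s["color"][130:290,210:430,::-1],None,fx=3.5,fy=3.5))
E
```

```text
time_s: 4.05
ee_pos: [604.4, 67.3, 73.0]
tool_rot: [-0.0, 1.571, 0.0]
wrist_force: [3.9, 3.5, -8.6]
gripper_width: 0.288
shift cm [ 1.5  -0.04 -0.19] turn 0.0 | at [604.4  67.4  73. ] phi 0.0 F [ 2.4  4.1 -9. ] w 24.5 t 4.1
```

View pics/w4.png

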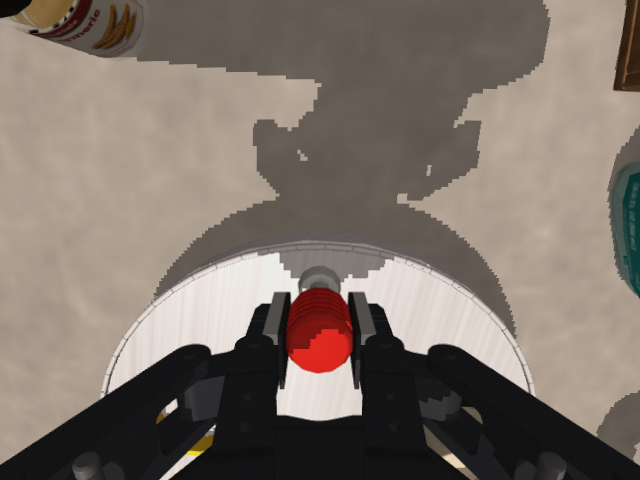

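View pics/s4.png

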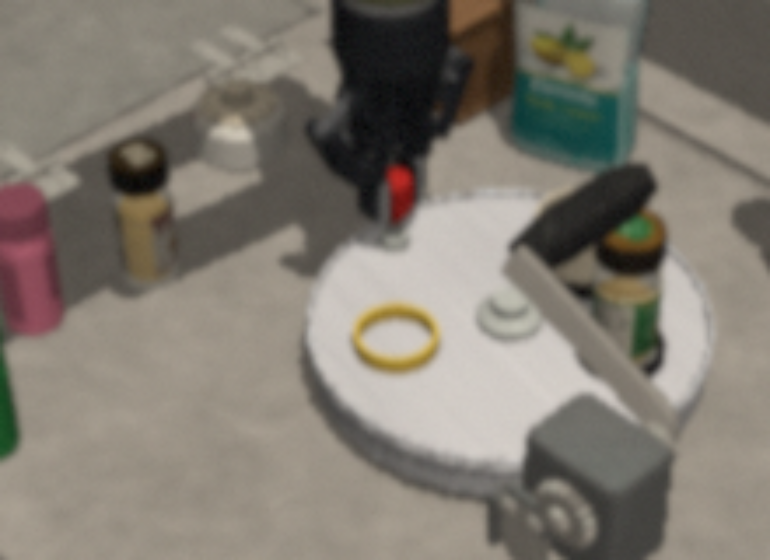

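```bash
python3 -m crank '[[0,0,-0.2,-1,2.2],[0,-0.01,-0.38,-2,2.2],[0,-0.02,-0.58,-3,2.2],[0,-0.03,-0.77,-4,2.2]]'
```

```text
time_s: 4.65
ee_pos: [596.8, 67.1, 73.1]
tool_rot: [-0.055, 1.57, 0.056]
wrist_force: [3.8, 4.4, -8.9]
gripper_width: 0.29
```

```bash
python3 -m crank '[[0,-0.03,-0.77,-4,2.2],[0,-0.11,-1.53,-8,2.2],[0,-0.24,-2.29,-12,2.2],[0,-0.43,-3.03,-16,2.2],[0,-0.66,-3.76,-20,2.2],[0,-0.95,-4.47,-24,2.2],[0,-1.29,-5.16,-28,2.2],[0,-1.29,-5.16,-28,2.2]]'
python3 - <<'E'
from h import *
w=imaging.read_camera("wrist"); cv2.imwrite("pics/w5.png",w["color"][:,:,::-1]); to([602.5,67,58],0)
d=w; H,S,V=cv2.split(cv2.cvtColor(w["color"],cv2.COLOR_RGB2HSV)); m=((H<8)|(H>172))&(S>150)
print(cents(m,100)); ys,xs=np.nonzero(m); z=w["range_z"][m]; print("knob depth pct",np.percentile(z,[2,10,30,50]))
E
```

```text
time_s: 5.65
ee_pos: [545.3, 50.6, 72.8]
tool_rot: [-0.437, 1.528, 0.439]
wrist_force: [-1.3, 4.7, -9.6]
gripper_width: 0.283
shift cm [ 1.48 -1.64  5.7 ] turn 31.9 | at [545.5  50.8  72.9] phi 31.9 F [ -0.8   5.4 -10.2] w 24.7 t 5.7
[([319.03, 330.34], [286, 288, 67, 85, 4662])]
knob depth pct [128.40956421 129.42122803 130.92763977 132.28093719]
```

View pics/w5.png

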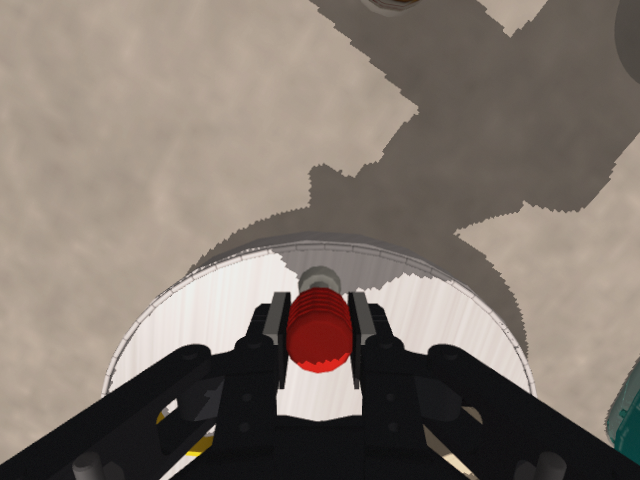

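```bash
python3 -m crank '[[0.15,0,0,0,2.2],[0.28,0,0,0,2.2],[0.28,0,0,0,2.6],[0.28,0,0,0,3.1],[0.6,0,0,0,3.1],[1.1,0,0,0,3.1],[1.1,0,0,0,3.1]]' 20
python3 - <<'E'
from h import *
w=imaging.read_camera("wrist"); cv2.imwrite("pics/w6.png",w["color"][:,:,::-1]); to([602.5,67,58],0)
d=w; H,S,V=cv2.split(cv2.cvtColor(w["color"],cv2.COLOR_RGB2HSV)); m=((H<8)|(H>172))&(S>150)
print(cents(m,100)); ys,xs=np.nonzero(m); z=w["range_z"][m]; print("knob depth pct",np.percentile(z,[2,10,30,50]))
E
```

```text
time_s: 6.58
ee_pos: [546.0, 50.4, 61.7]
tool_rot: [-0.437, 1.527, 0.438]
wrist_force: [-0.4, -0.9, -1.3]
gripper_width: 0.362
shift cm [ 0.39 -1.58  5.66] turn 32.0 | at [546.1  50.4  61.9] phi 32.0 F [-0.4  0.3 -0.4] w 31.0 t 6.62
[([319.26, 340.49], [282, 294, 75, 92, 5308])]
knob depth pct [120.29184952 121.36677704 122.84443359 124.27399445]
```

View pics/w6.png

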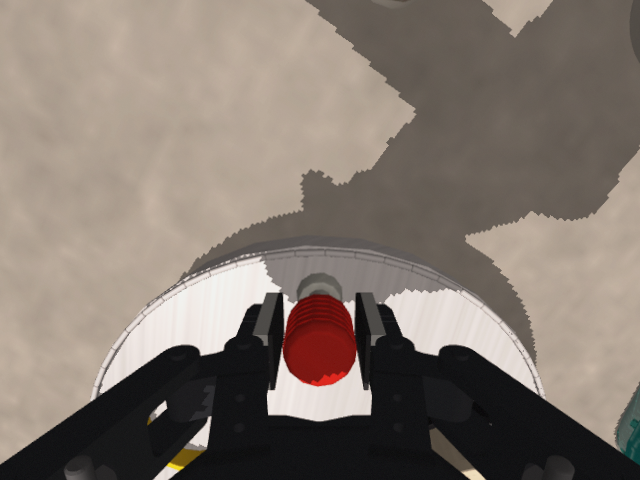

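```bash
cat > chk.py <<'E'
from h import *
import sys
w=imaging.read_camera("wrist"); o=get_obs()
H,S,V=cv2.split(cv2.cvtColor(w["color"],cv2.COLOR_RGB2HSV)); m=((H<8)|(H>172))&(S>150); k=np.zeros_like(m);k[260:420,240:400]=1;m&=k
z=np.percentile(w["range_z"][m],[10,30]); F=o["wrist_force"]; phi=o["tool_rot"]; Rm=R.from_rotvec(phi).as_matrix()
ft=F@Rm[:,2]; print("depth",z.round(1),"Fz",round(F[2],1),"Ftan",round(ft,1),"Frad",round(F@Rm[:,1],1),"phi",np.degrees(np.arctan2(Rm[1,2],Rm[0,2])).round(1),"p",o["ee_pos"].round(1),"w",round(o["gripper_width"]*85.4,1),"t",round(o["time_s"],2))
sys.exit(1 if z[1]>126 or abs(ft)>8 or abs(F[2])>6 else 0)
E
python3 -m crank '[[0,-0.01,-0.19,-1,3.1],[0,-0.01,-0.38,-2,3.1],[0,-0.02,-0.58,-3,3.1],[0,-0.03,-0.77,-4,3.1]]' >/dev/null && python3 chk.py && python3 -m crank '[[0,0,-0.1,-0.5,3.1],[0,0,-0.19,-1,3.1]]' >/dev/null && python3 chk.py
```

```text
depth [122.  123.5] Fz -1.3 Ftan 4.6 Frad -0.3 phi 36.1 p [540.1  46.1  62.5] w 30.7 t 7.17
depth [122.1 123.5] Fz -0.8 Ftan 5.2 Frad -0.0 phi 37.1 p [538.6  45.   62.5] w 31.4 t 7.47
```

```bash
python3 -m crank '[[0,0,-0.1,-0.5,3.1],[0,0,-0.19,-1,3.1]]' >/dev/null && python3 chk.py && python3 -m crank '[[0,0,-0.1,-0.5,3.1],[0,0,-0.19,-1,3.1]]' >/dev/null && python3 chk.py && python3 -m crank '[[0,0,-0.1,-0.5,3.1],[0,0,-0.19,-1,3.1]]' >/dev/null && python3 chk.py && python3 -m crank '[[0,0,-0.1,-0.5,3.1],[0,0,-0.19,-1,3.1]]' >/dev/null && python3 chk.py && python3 -m crank '[[0,0,-0.1,-0.5,3.1],[0,0,-0.19,-1,3.1]]' >/dev/null && python3 chk.py && python3 -m crank '[[0,0,-0.1,-0.5,3.1],[0,0,-0.19,-1,3.1]]' >/dev/null && python3 chk.py
```

```text
depth [122.  123.5] Fz -0.9 Ftan 3.7 Frad -0.0 phi 38.1 p [537.1  43.9  62.4] w 30.8 t 7.78
depth [122.  123.6] Fz -2.3 Ftan 4.2 Frad -0.6 phi 39.0 p [535.6  42.7  62.5] w 31.0 t 8.07
depth [122.  123.5] Fz -1.3 Ftan 3.8 Frad -0.4 phi 40.0 p [534.1  41.5  62.5] w 31.0 t 8.38
depth [122.  123.5] Fz -1.5 Ftan 4.5 Frad 0.7 phi 41.0 p [532.6  40.3  62.4] w 31.5 t 8.68
depth [122.  123.5] Fz -1.0 Ftan 5.7 Frad -0.8 phi 42.0 p [531.2  39.   62.4] w 30.9 t 8.97
depth [122.  123.5] Fz -0.7 Ftan 4.4 Frad -0.3 phi 43.0 p [529.7  37.7  62.4] w 31.2 t 9.28
```

```bash
python3 -m crank '[[0,0,-0.1,-0.5,3.1],[0,0,-0.19,-1,3.1]]' >/dev/null && python3 chk.py && python3 -m crank '[[0,0,-0.1,-0.5,3.1],[0,0,-0.19,-1,3.1]]' >/dev/null && python3 chk.py && python3 -m crank '[[0,0,-0.1,-0.5,3.1],[0,0,-0.19,-1,3.1]]' >/dev/null && python3 chk.py && python3 -m crank '[[0,0,-0.1,-0.5,3.1],[0,0,-0.19,-1,3.1]]' >/dev/null && python3 chk.py && python3 -m crank '[[0,0,-0.1,-0.5,3.1],[0,0,-0.19,-1,3.1]]' >/dev/null && python3 chk.py && python3 -m crank '[[0,0,-0.1,-0.5,3.1],[0,0,-0.19,-1,3.1]]' >/dev/null && python3 chk.py && python3 -m crank '[[0,0,-0.1,-0.5,3.1],[0,0,-0.19,-1,3.1]]' >/dev/null && python3 chk.py && python3 -m crank '[[0,0,-0.1,-0.5,3.1],[0,0,-0.19,-1,3.1]]' >/dev/null && python3 chk.py && python3 -m crank '[[0,0,-0.1,-0.5,3.1],[0,0,-0.19,-1,3.1]]' >/dev/null && python3 chk.py && python3 -m crank '[[0,0,-0.1,-0.5,3.1],[0,0,-0.19,-1,3.1]]' >/dev/null && python3 chk.py
```

```text
depth [122.1 123.5] Fz -1.3 Ftan 4.3 Frad -0.0 phi 44.0 p [528.3  36.5  62.4] w 31.2 t 9.57
depth [122.  123.5] Fz -0.8 Ftan 4.2 Frad 0.3 phi 45.0 p [527.   35.1  62.4] w 31.1 t 9.88
depth [122.  123.5] Fz -1.0 Ftan 5.1 Frad -0.3 phi 46.0 p [525.6  33.8  62.4] w 30.8 t 10.18
depth [122.  123.5] Fz 0.0 Ftan 4.2 Frad -0.6 phi 47.0 p [524.3  32.4  62.3] w 31.0 t 10.47
depth [122.  123.5] Fz -0.7 Ftan 4.2 Frad -0.8 phi 48.0 p [523.   31.1  62.4] w 31.0 t 10.78
depth [122.  123.5] Fz 0.5 Ftan 3.7 Frad -0.3 phi 49.0 p [521.7  29.6  62.4] w 31.1 t 11.07
depth [122.  123.5] Fz 0.1 Ftan 4.6 Frad -0.5 phi 50.0 p [520.5  28.2  62.3] w 31.1 t 11.38
depth [122.  123.5] Fz -0.7 Ftan 5.5 Frad -0.6 phi 51.0 p [519.3  26.7  62.4] w 30.9 t 11.68
depth [122.  123.5] Fz -0.4 Ftan 5.9 Frad -0.3 phi 52.0 p [518.   25.2  62.3] w 30.8 t 11.97
depth [122.1 123.5] Fz -2.4 Ftan 4.4 Frad -0.5 phi 53.0 p [516.7  23.7  62.2] w 31.2 t 12.28
```

```bash
python3 -m crank '[[0,0,-0.1,-0.5,3.1],[0,0,-0.19,-1,3.1]]' >/dev/null && python3 chk.py && python3 -m crank '[[0,0,-0.1,-0.5,3.1],[0,0,-0.19,-1,3.1]]' >/dev/null && python3 chk.py && python3 -m crank '[[0,0,-0.1,-0.5,3.1],[0,0,-0.19,-1,3.1]]' >/dev/null && python3 chk.py && python3 -m crank '[[0,0,-0.1,-0.5,3.1],[0,0,-0.19,-1,3.1]]' >/dev/null && python3 chk.py && python3 -m crank '[[0,0,-0.1,-0.5,3.1],[0,0,-0.19,-1,3.1]]' >/dev/null && python3 chk.py && python3 -m crank '[[0,0,-0.1,-0.5,3.1],[0,0,-0.19,-1,3.1]]' >/dev/null && python3 chk.py && python3 -m crank '[[0,0,-0.1,-0.5,3.1],[0,0,-0.19,-1,3.1]]' >/dev/null && python3 chk.py && python3 -m crank '[[0,0,-0.1,-0.5,3.1],[0,0,-0.19,-1,3.1]]' >/dev/null && python3 chk.py && python3 -m crank '[[0,0,-0.1,-0.5,3.1],[0,0,-0.19,-1,3.1]]' >/dev/null && python3 chk.py && python3 -m crank '[[0,0,-0.1,-0.5,3.1],[0,0,-0.19,-1,3.1]]' >/dev/null && python3 chk.py
```

```text
depth [130.2 131.7] Fz -0.3 Ftan 0.6 Frad -0.5 phi 54.0 p [515.1  21.8  62. ] w 31.1 t 12.57
```

The pin dropped at φ≈54°: the knob depth jumped 8 mm and the push force fell away. I'll open, retreat and check from clear of the carousel.

```bash
python3 -m crank '[[0,0,0,0,4.5],[0,0,0,0,5],[-2,0,0,0,5],[-6,0,0,0,5],[-11,0,0,0,6],[-15,0,0,0,6],[-15,0,0,0,6.5]]'
python3 - <<'E'
from h import *
w=imaging.read_camera("wrist"); cv2.imwrite("pics/w7.png",w["color"][:,:,::-1]); to([602.5,67,58],0)
s=imaging.read_camera("scene"); cv2.imwrite("pics/s7.png",cv2.resize(s["color"][130:290,210:430,::-1],None,fx=3.5,fy=3.5))
E
```

```text
time_s: 13.45
ee_pos: [518.1, 22.0, 216.9]
tool_rot: [-0.738, 1.436, 0.731]
wrist_force: [0.8, 0.6, -0.3]
gripper_width: 0.761
shift cm [15.65 -4.24  8.64] turn 54.0 | at [516.8  22.  214.2] phi 54.0 F [-0.3  0.3 -0.5] w 65.0 t 13.5
```

View pics/w7.png

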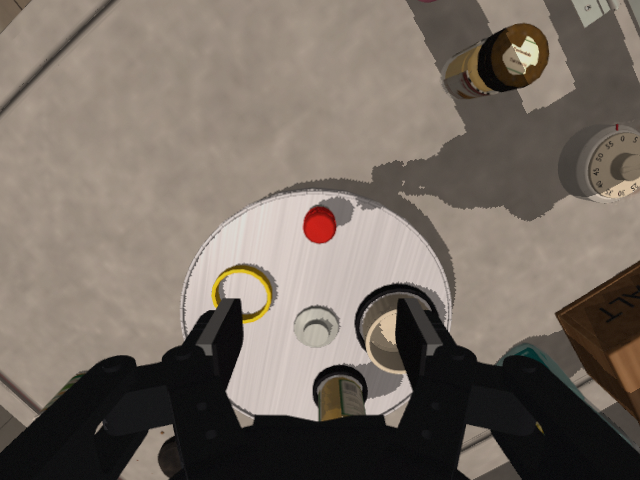

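View pics/s7.png

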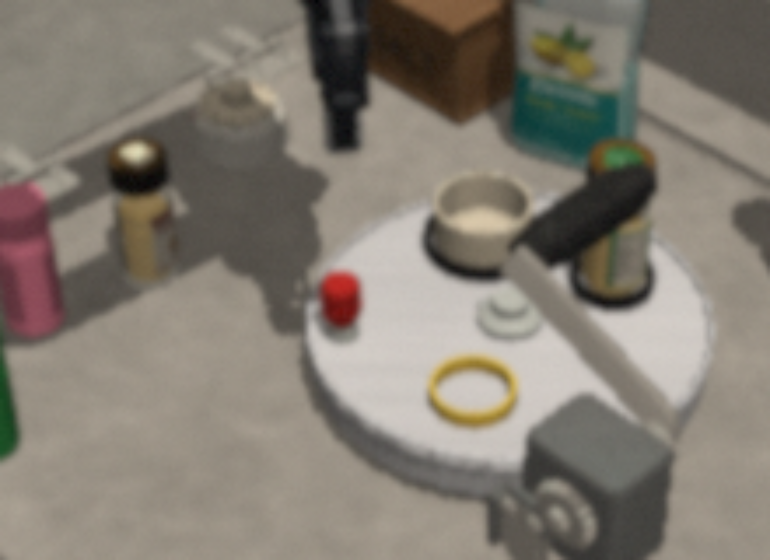

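```bash
cat >> h.py <<'E'
def red_top(w,box):
    rz=w["range_z"]; M=w["camera_from_world"]; H,S,V=cv2.split(cv2.cvtColor(w["color"],cv2.COLOR_RGB2HSV)); m=((H<8)|(H>172))&(S>150); k=np.zeros_like(m); k[box[1]:box[3],box[0]:box[2]]=1; m&=k
    P=[]
    for v,u in zip(*np.nonzero(m)):
        c,r=ray(w,(u,v)); P.append(c+r*rz[v,u]/(M[:3,:3]@r)[2])
    P=np.array(P); zt=np.percentile(P[:,2],70); T=P[abs(P[:,2]-zt)<3]; return np.median(T,0)
def ringfit(d,box,z=56):
    H,S,V=cv2.split(cv2.cvtColor(d["color"],cv2.COLOR_RGB2HSV)); m=(H>18)&(H<34)&(S>110)&(V>90); k=np.zeros_like(m); k[box[1]:box[3],box[0]:box[2]]=1; m&=k
    vv,uu=np.nonzero(m); return circ(np.array([plane(d,(a,b),z) for a,b in zip(uu,vv)]),26)
E
python3 - <<'E'
from h import *
w=imaging.read_camera("wrist"); t=imaging.read_camera("top"); cv2.imwrite("pics/t8.png",t["color"][100:300,130:430,::-1].repeat(2,0).repeat(2,1))
K=red_top(w,(295,195,345,255)); print("knob",K); Rg=ringfit(w,(205,260,280,330)); print("ring",Rg)
print("knob-ring dist (exp)",np.hypot(*(K[:2]-Rg[:2])),np.sqrt(110**2+78**2-2*110*78*np.cos(np.radians(64))))
rz=w["range_z"]; M=w["camera_from_world"]
c,r=ray(w,(525,55)); print("jar cap",c+r*rz[55,525]/(M[:3,:3]@r)[2])
to([497,200,190],90)
E
```

```text
knob [515.48165331  25.24539199  87.57050834]
ring [532.72790096 -74.64976801  25.58429191]
knob-ring dist (exp) 101.37295521785394 103.25478740038851
jar cap [493.03223638 202.43544973 104.59357116]
shift cm [ 2.07 11.89 13.34] turn -36.0 | at [514.8  22.2 210.6] phi 54.0 F [ 0.1 -0.1 -1. ] w 64.7 t 13.65
```

View pics/t8.png

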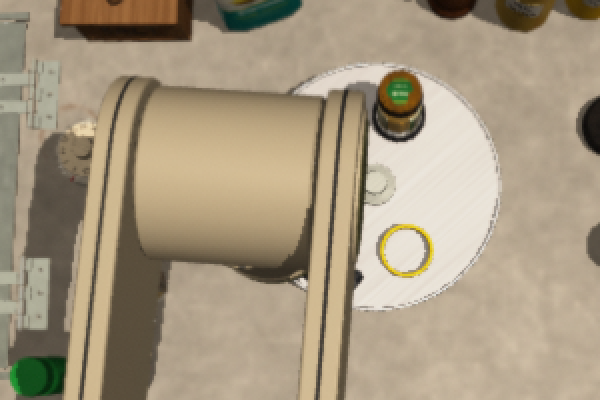

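```bash
python3 -m crank '[[0,3,3.3,-9,7],[0,6,6.7,-18,7],[0,9,10,-27,7],[1,12,13.4,-36,7],[1,12,13.4,-36,7],[1,12,13.4,-36,7]]'
python3 - <<'E'
from h import *
w=imaging.read_camera("wrist"); cv2.imwrite("pics/w9.png",w["color"][:,:,::-1])
print(proj(w,(496,201,105)),proj(w,(496,201,0)))
E
```

```text
time_s: 14.4
ee_pos: [496.7, 200.7, 200.9]
tool_rot: [-1.209, 1.212, 1.21]
wrist_force: [-0.3, 0.4, 0.4]
gripper_width: 0.821
[318.48401716 244.95673012] [318.80735731 212.90590932]
```

View pics/w9.png

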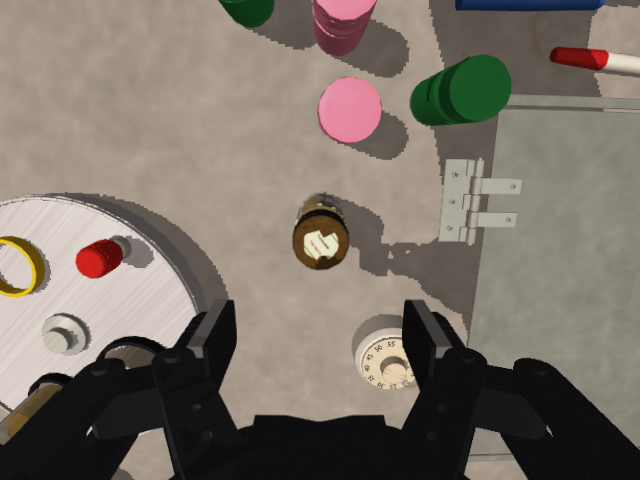

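```bash
python3 -m crank '[[4,0.25,0.15,0,7],[9,0.25,0.15,0,7],[13,0.25,0.15,0,7],[15.6,0.25,0.15,0,7],[15.6,0.25,0.15,0,7]]' 30
python3 - <<'E'
from h import *
w=imaging.read_camera("wrist"); cv2.imwrite("pics/w10.png",w["color"][:,:,::-1]);to([0,0,0],90)
E
```

```text
time_s: 15.08
ee_pos: [493.0, 200.7, 43.9]
tool_rot: [-1.206, 1.215, 1.21]
wrist_force: [0.1, 0.3, 0.1]
gripper_width: 0.816
shift cm [  4.69  49.41 -20.24] turn -0.1 | at [494.6 201.4  45.9] phi 89.9 F [-0.3  0.1  0.5] w 69.9 t 15.12
```

View pics/w10.png

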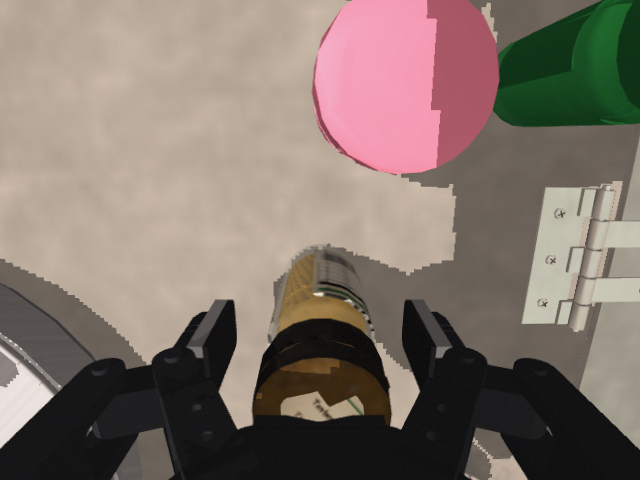

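```bash
python3 -m crank '[[0,0,0,0,5],[0,0,0,0,4],[0,0,0,0,3.6],[0,0,0,0,3.6],[0,0,0,0,3.6],[-1,0,0,0,3.6],[-4,0,0,0,3.6],[-9,0,0,0,3.6],[-13,0,0,0,3.6],[-13,0,0,0,3.6]]' 30
python3 - <<'E'
from h import *
w=imaging.read_camera("wrist"); cv2.imwrite("pics/w11.png",w["color"][:,:,::-1]);to([534,-74,200],90)
s=imaging.read_camera("scene"); cv2.imwrite("pics/s11.png",cv2.resize(s["color"][60:290,130:430,::-1],None,fx=2.6,fy=2.6))
E
```

```text
time_s: 16.38
ee_pos: [497.5, 203.7, 181.6]
tool_rot: [-1.211, 1.201, 1.205]
wrist_force: [-0.7, -0.5, -0.6]
gripper_width: 0.469
shift cm [ -2.13  -3.78 -27.72] turn 0.0 | at [496.2 203.2 178.9] phi 90.0 F [-0.4 -0.  -1. ] w 40.2 t 16.43
```

View pics/w11.png

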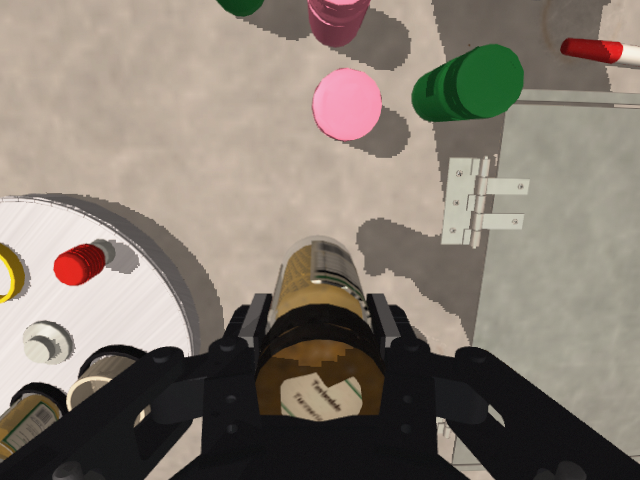

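View pics/s11.png

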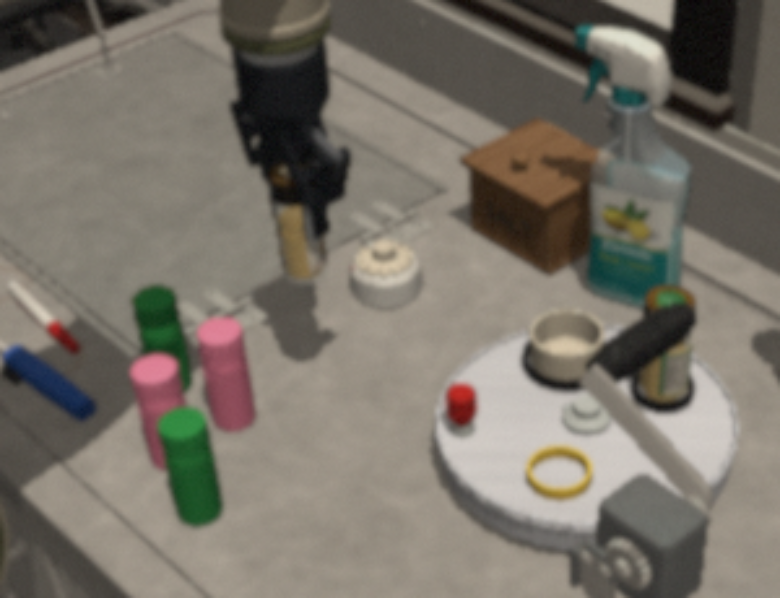

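```bash
python3 -m crank '[[-1,-0.7,-3.5,0,3.6],[-2,-1.5,-8,0,3.6],[-2,-2.3,-12,0,3.6],[-2,-3.1,-16,0,3.6],[-2,-3.8,-19.3,0,3.6],[-2,-3.8,-19.3,0,3.6],[-2,-3.8,-19.3,0,3.6]]'
python3 - <<'E'
from h import *
w=imaging.read_camera("wrist"); cv2.imwrite("pics/w12.png",w["color"][:,:,::-1]);to([534,-74,200],90)
E
```

```text
time_s: 17.35
ee_pos: [532.0, 10.1, 194.9]
tool_rot: [-1.207, 1.211, 1.211]
wrist_force: [-0.4, 0.4, -0.9]
gripper_width: 0.472
shift cm [-0.48 -0.18 -8.45] turn 0.0 | at [532.2  10.5 195.2] phi 90.0 F [-1.2  0.3 -1.3] w 40.1 t 17.4
```

View pics/w12.png

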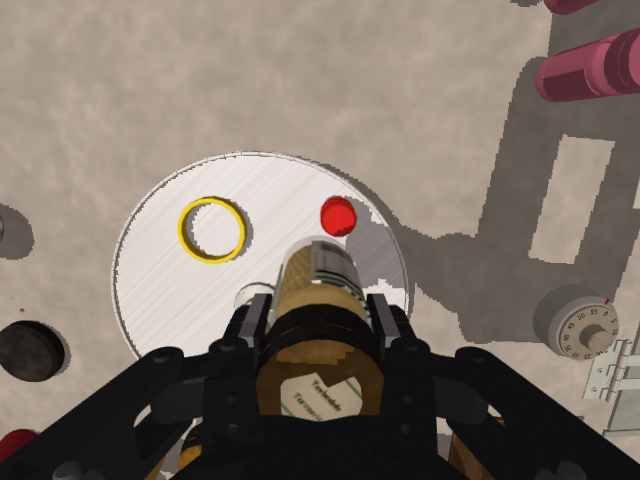

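Run:
```python
from h import *
w=imaging.read_camera("wrist"); Rg=ringfit(w,(170,190,250,270)); K=red_top(w,(318,192,360,240)); print("ring",Rg,"knob",K)
o=get_obs(); print(o["ee_pos"])
print("jar bottom -x edge", plane(w,(320,237),o["ee_pos"][2]-45.3))
t=imaging.read_camera("top"); cv2.imwrite("pics/t12.png",t["color"][100:300,130:430,::-1].repeat(2,0).repeat(2,1))
try: print("ring top cam", ringfit(t,(315,205,355,245)))
except Exception as e: print(e)
cv2.imwrite("pics/w12z.png",cv2.resize(w["color"][180:440,220:420,::-1],None,fx=2.3,fy=2.3))
```

```text
ring [532.0537285  -75.04793168  25.28680055] knob [515.91079765  24.15420127  87.57135453]
[532.32197324  10.65589993 195.50723361]
jar bottom -x edge [511.34805466  11.84914791 150.20723361]
ring top cam [533.75158437 -76.96078818  25.70501529]
```

View pics/w12z.png

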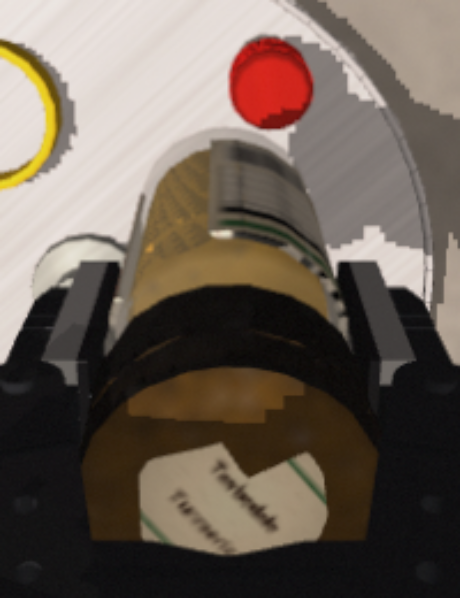

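View pics/t12.png

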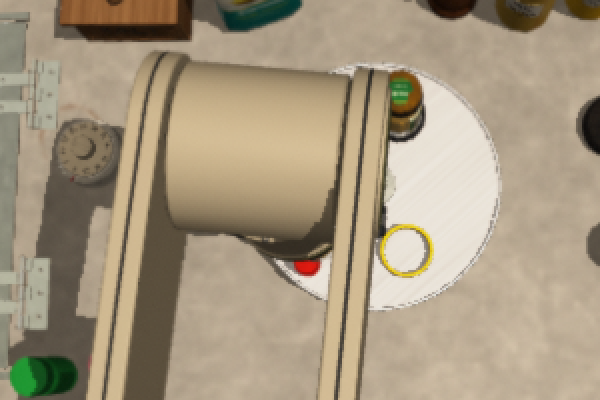

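```bash
python3 -m crank '[[0,0,-3,0,3.6],[0,-0.07,-6,0,3.6],[0,-0.07,-8.45,0,3.6],[3,-0.07,-8.45,0,3.6],[6,-0.07,-8.45,0,3.6],[8.3,-0.07,-8.45,0,3.6],[8.3,-0.07,-8.45,0,3.6],[8.3,-0.07,-8.45,0,3.6]]'
python3 - <<'E'
from h import *
w=imaging.read_camera("wrist"); cv2.imwrite("pics/w13.png",w["color"][:,:,::-1]);to([533,-74,89.5],90)
s=imaging.read_camera("scene"); cv2.imwrite("pics/s13.png",cv2.resize(s["color"][130:290,240:430,::-1],None,fx=3.7,fy=3.7,interpolation=cv2.INTER_CUBIC))
E
```

```text
time_s: 18.5
ee_pos: [534.3, -74.4, 114.4]
tool_rot: [-1.211, 1.208, 1.209]
wrist_force: [-0.1, -0.2, -1.0]
gripper_width: 0.47
shift cm [2.53 0.17 0.07] turn 0.0 | at [534.6 -74.7 114.8] phi 90.0 F [-0.4  0.2 -1.4] w 39.9 t 18.55
```

View pics/w13.png

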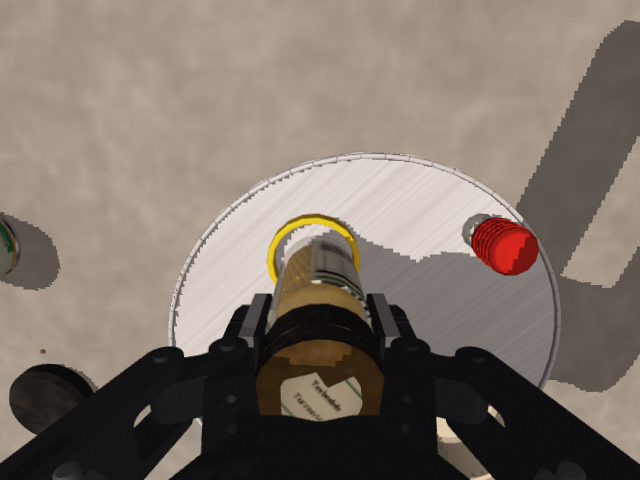

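View pics/s13.png

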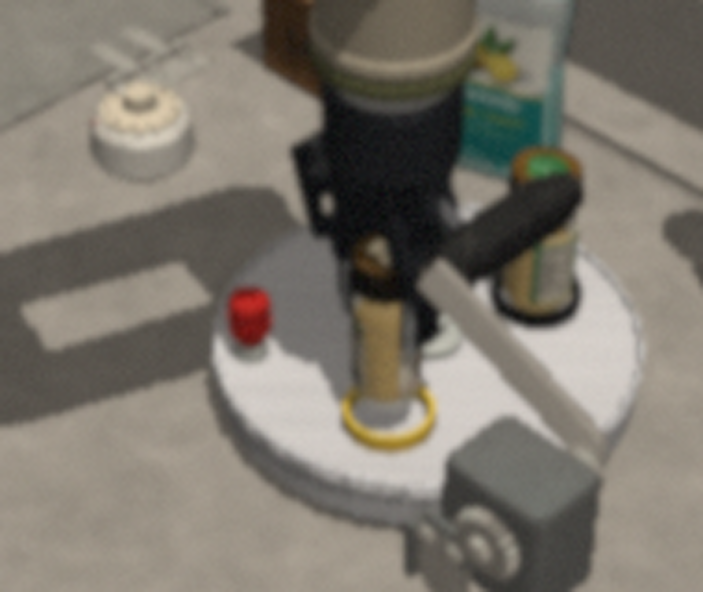

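Run:
```python
from h import *
w=imaging.read_camera("wrist"); o=get_obs(); print(o["ee_pos"])
print("ring",ringfit(w,(255,205,375,290)))
cv2.imwrite("pics/w14.png",cv2.resize(w["color"][200:350,240:400,::-1],None,fx=4.5,fy=4,interpolation=cv2.INTER_CUBIC))
```

```text
[534.70312802 -74.87038854 114.90430772]
ring [528.21556821 -76.23749455  22.65179201]
```

View pics/w14.png

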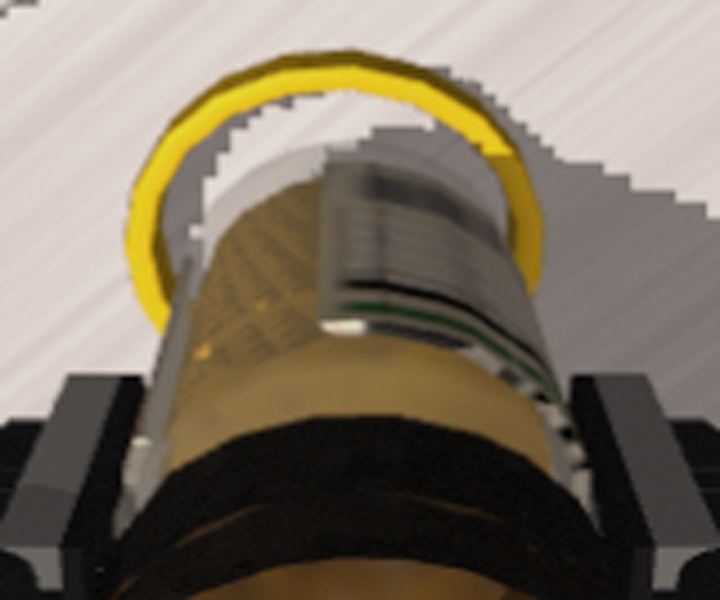

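Run:
```python
from h import *
w=imaging.read_camera("wrist"); o=get_obs(); zb=o["ee_pos"][2]-45.3
f=lambda a,b:(240+a/4.5-0.5,200+b/4-0.5)
print("jar bot edge",plane(w,f(350,141),zb),"L",plane(w,f(200,225),zb),"R",plane(w,f(513,225),zb), zb)
L=plane(w,f(127,235),56);Rr=plane(w,f(543,235),56);T=plane(w,f(340,50),56); print("ring L",L,"R",Rr,"mid y",(L+Rr)[1]/2,"top edge x+28:",T[0]+28)
T2=plane(w,f(340,68),56); print("inner/outer top face",T2)
```

```text
jar bot edge [512.89493264 -75.03398842  69.42193835] L [524.82415773 -93.26455878  69.42193835] R [524.80346282 -55.25909347  69.42193835] 69.42193835223776
ring L [ 531.04146377 -104.23914742   56.        ] R [531.00801376 -49.95492034  56.        ] mid y -77.09703387750432 top edge x+28: 531.3513218415186
inner/outer top face [505.95139099 -76.35839119  56.        ]
```

```bash
python3 -m crank '[[0,0.1,-0.22,0,3.6],[0.5,0.1,-0.22,0,3.6],[1,0.1,-0.22,0,3.6],[1.4,0.1,-0.22,0,3.6],[1.7,0.1,-0.22,0,3.6],[1.9,0.1,-0.22,0,3.6],[1.9,0.1,-0.22,0,3.6]]'
python3 - <<'E'
from h import *
w=imaging.read_camera("wrist"); cv2.imwrite("pics/w15.png",cv2.resize(w["color"][200:350,240:400,::-1],None,fx=4.5,fy=4,interpolation=cv2.INTER_CUBIC)); to([532.5,-77,89.5],90)
s=imaging.read_camera("scene"); cv2.imwrite("pics/s15.png",cv2.resize(s["color"][170:270,280:400,::-1],None,fx=6,fy=6,interpolation=cv2.INTER_CUBIC))
E
```

```text
time_s: 19.58
ee_pos: [532.5, -77.0, 94.1]
tool_rot: [-1.209, 1.209, 1.21]
wrist_force: [-0.3, 0.9, 0.2]
gripper_width: 0.473
shift cm [0.48 0.02 0.  ] turn 0.0 | at [532.7 -77.   94.3] phi 90.0 F [-1.2 -0.4  0.1] w 40.0 t 19.62
```

View pics/w15.png

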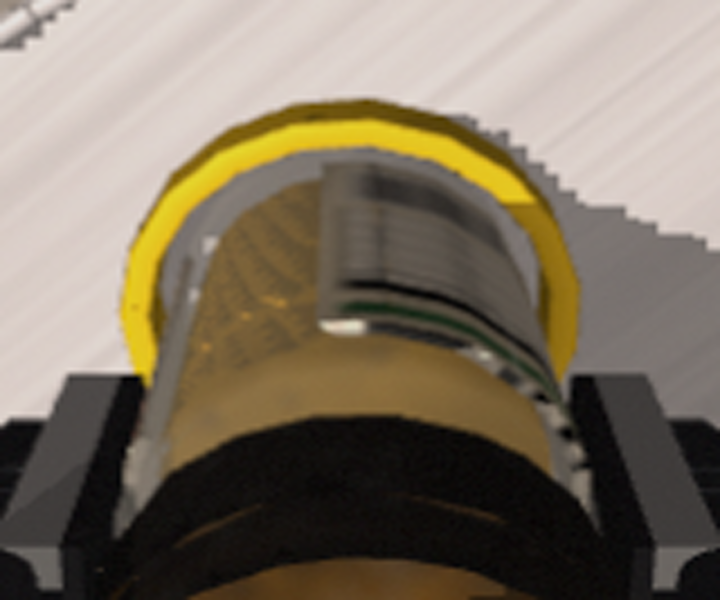

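View pics/s15.png

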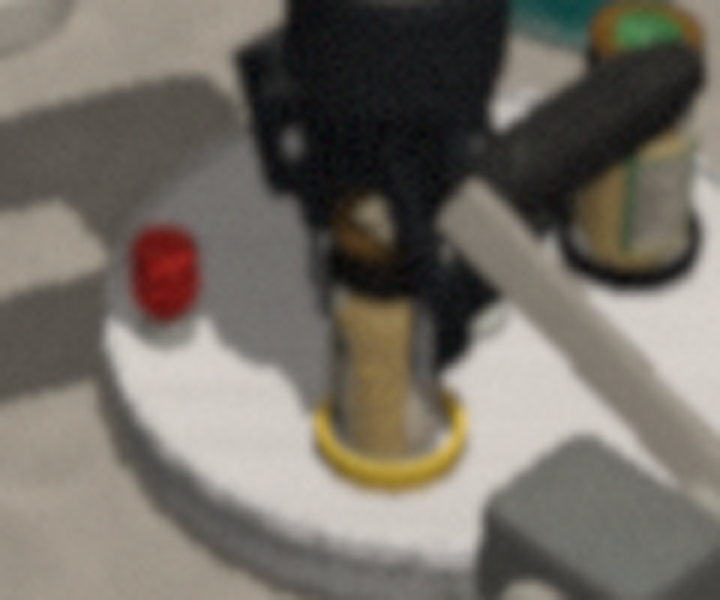

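```bash
python3 -m crank '[[0.2,0,0,0,3.6],[0.35,0,0,0,3.6],[0.35,0,0,0,3.6]]'; python3 -m crank '[[0.1,0,0,0,3.6],[0.1,0,0,0,3.6]]'
```

```text
time_s: 20.05
ee_pos: [533.3, -77.4, 92.2]
tool_rot: [-1.211, 1.209, 1.208]
wrist_force: [-3.2, -0.1, 8.2]
gripper_width: 0.472
time_s: 20.3
ee_pos: [533.6, -77.6, 92.1]
tool_rot: [-1.211, 1.208, 1.207]
wrist_force: [-5.6, -0.1, 15.0]
gripper_width: 0.469
```

```bash
python3 -m crank '[[-0.15,0,0,0,3.6],[-0.15,0,0,0,3.6]]'
python3 - <<'E'
from h import *
w=imaging.read_camera("wrist"); cv2.imwrite("pics/w16.png",cv2.resize(w["color"][200:350,240:400,::-1],None,fx=4.5,fy=4,interpolation=cv2.INTER_CUBIC)); to([532.5,-77,89.5],90)
s=imaging.read_camera("scene"); cv2.imwrite("pics/s16.png",cv2.resize(s["color"][170:270,280:400,::-1],None,fx=6,fy=6,interpolation=cv2.INTER_CUBIC))
E
```

```text
time_s: 20.55
ee_pos: [533.3, -77.3, 92.2]
tool_rot: [-1.21, 1.209, 1.208]
wrist_force: [-0.5, -0.7, 6.6]
gripper_width: 0.47
shift cm [0.27 0.08 0.03] turn 0.0 | at [533.3 -77.3  92.2] phi 90.0 F [-1.6 -0.9  7.1] w 40.0 t 20.6
```

View pics/w16.png

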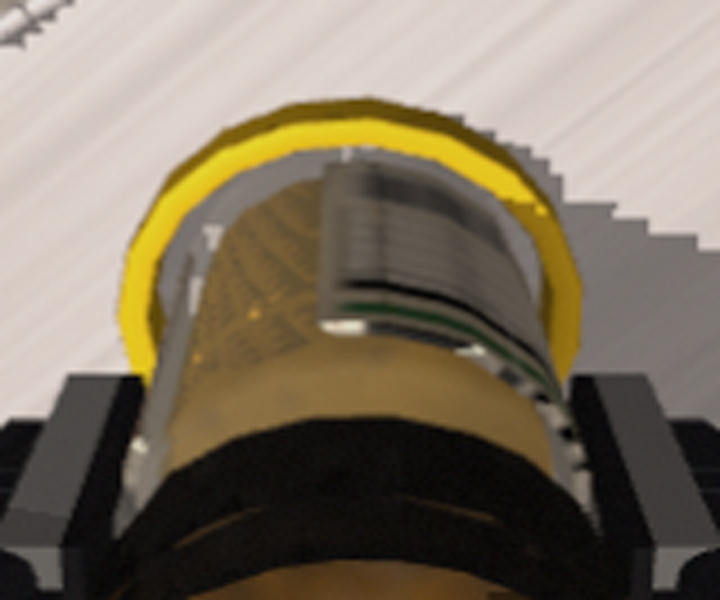

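View pics/s16.png

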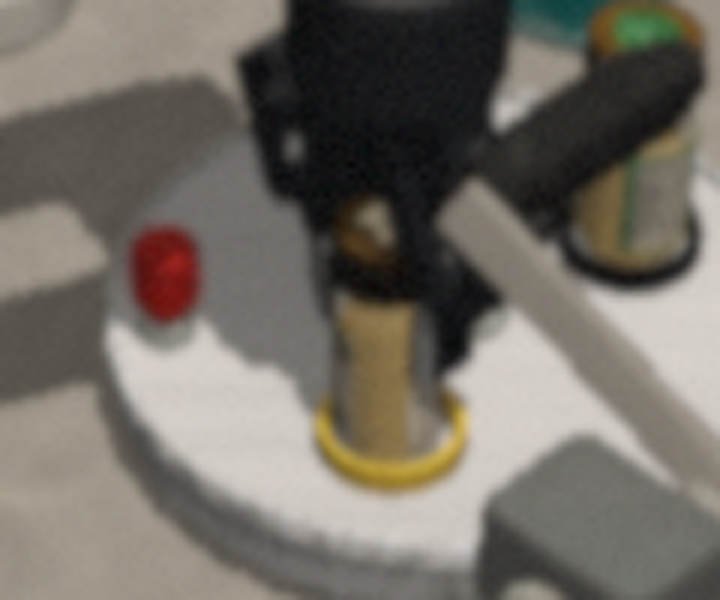

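Run:
```python
from h import *
w=imaging.read_camera("wrist"); rz=w["range_z"]; M=w["camera_from_world"]
P=[]
for u,v in [(300,395),(320,395),(340,395),(320,385),(310,405),(330,405)]:
    c,r=ray(w,(u,v)); P.append(c+r*rz[v,u]/(M[:3,:3]@r)[2])
P=np.array(P);print(P.round(1))
f=lambda a,b:(240+a/4.5-0.5,200+b/4-0.5)
print("jar edge",plane(w,f(345,158),45),"ring inner",plane(w,f(345,147),56),"outer",plane(w,f(345,100),44))
```

```text
[[529.8 -81.9 149. ]
 [529.4 -76.2 149.5]
 [530.2 -70.5 148.5]
 [527.  -76.2 148.3]
 [533.4 -79.1 149. ]
 [533.9 -73.3 148.4]]
jar edge [514.33009639 -78.11341981  45.        ] ring inner [509.62729336 -78.00912396  56.        ] outer [506.46635698 -78.10264732  44.        ]
```

```bash
python3 -m crank '[[-0.12,0,0,0,3.8],[-0.12,0,0,0,4.2],[-0.12,0,0,0,4.6],[-0.12,0,0,0,5.2],[-0.12,0,0,0,6],[-0.12,0,0,0,6.5],[-0.12,0,0,0,6.5],[-2,0,0,0,6.5],[-5,0,0,0,6.5],[-10,0,0,0,6.5],[-15,0,0,0,6.5],[-15,0,0,0,6.5]]' 20
python3 - <<'E'
from h import *
w=imaging.read_camera("wrist"); cv2.imwrite("pics/w17.png",w["color"][:,:,::-1]); to([532.5,-77,89.5],90)
s=imaging.read_camera("scene"); cv2.imwrite("pics/s17.png",cv2.resize(s["color"][130:290,210:430,::-1],None,fx=3.5,fy=3.5,interpolation=cv2.INTER_CUBIC))
E
```

```text
time_s: 22.2
ee_pos: [535.6, -77.7, 248.7]
tool_rot: [-1.216, 1.203, 1.2]
wrist_force: [1.0, -0.8, 0.0]
gripper_width: 0.761
shift cm [15.61  0.29  0.07] turn 0.0 | at [534.4 -77.4 245.6] phi 90.0 F [ 0.4 -0.5 -0.8] w 65.1 t 22.25
```

View pics/w17.png

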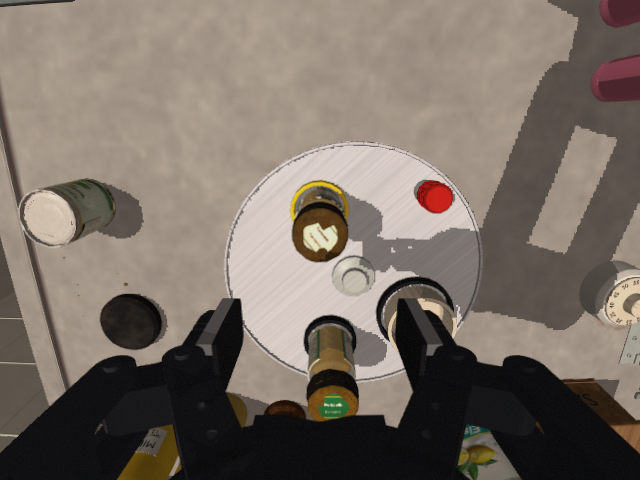

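View pics/s17.png

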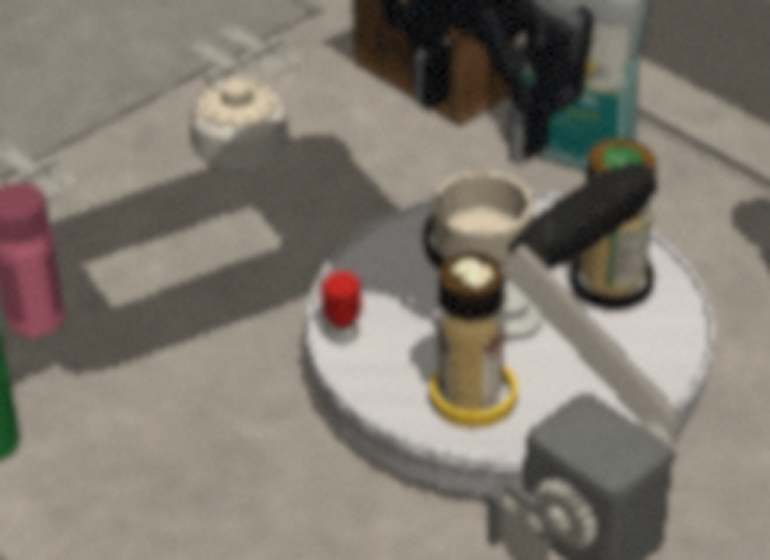

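The jar stands in the yellow ring (wrist view: cap at about (320,232), ring at (320,205)). The knob is at about (435,196). One last check of heights, then I'll hand in.

Run:
```python
from h import *
w=imaging.read_camera("wrist"); rz=w["range_z"]; M=w["camera_from_world"]
print("knob",red_top(w,(410,175,460,220)))
for u,v in [(320,225),(305,235),(335,235),(320,250)]:
    c,r=ray(w,(u,v)); print((c+r*rz[v,u]/(M[:3,:3]@r)[2]).round(1))
print(get_obs()["time_s"])
job.close_job()
```

```text
knob [515.84911731  23.16338375  87.62992615]
[518.8 -75.8 147.9]
[525.7 -86.  148. ]
[526.1 -65.5 146.7]
[536.4 -75.8 148.2]
22.35
the job is handed in; nothing more can be done
```

The carousel is locked at its next stop, and the loose spice jar stands upright in the yellow pocket. I handed the job in at about 22.4 s, with the gripper clear of everything.

- **Turning and locking:** I gripped the knob, lifted the pin about 12 mm and turned the table 32° counter-clockwise. I then let the pin rest on the track and pushed the knob in 1° steps, at about 4–6 N, until the pin dropped at about 53°. The pin was never pressed down on the rail.
- **Placing the jar:** I picked the jar up and lowered it into the ring. The push on the pocket floor briefly reached 15 N before I eased off and let go.
- **Last checks:** The knob top reads 87.6 mm, the same as when it was parked, so the pin is fully home. The jar's cap top is level, at 147–148 mm against the expected 149 mm. The camera also read 1–1.5 mm low on the parked knob and on the jar while it stood on the worktop. No robot contact showed at hand-in. The tin, timer and burner cap were never touched, but I only checked them by eye.
- **Disagreements:** The cameras differed by 2–5 mm on position, so I used close-up wrist views for both grasps and for the placing. The jar touched the floor about 2 mm sooner than I had worked out. I put that down to it shifting slightly in the grip, and the cap height agreed with it standing on the floor.

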